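# Set the stripped-down parts on their shadow tiles

## Robot

A 6-joint arm with a two-finger parallel gripper is mounted at the origin on a cart in front of the work surface, level with it; the furniture and walls round the work are solid. World frame = base frame: x ahead of the robot, y to its left, z up, the work surface at z = 0. Lengths are in m, angles in degrees, forces in N, time in s.
With the tool pointing down it reaches from about 0.4 to 0.825 m from the base axis. Payload 7 kg.
Tool frame: the origin (TCP) lies on the front face of the gripper's body, between the roots of the fingers; the fingertips stand 66 mm ahead of it and the grasp point (between the pads) lies 47 mm ahead of it; z points along the fingers, y is the line along which they close (so a half turn about z gives the same grasp; the last joint's range is limited). The gripper opens to 88 mm and grips with 3 to 60 N. Pads are 19 mm wide; open, the fingers measure 130 mm over their backs; the gripper's body (78 mm by 193 mm) begins 47 mm behind the grasp point.
Start: joints at [-51.618, 20.546, 0.682, 0, -70.136, -16.507], TCP at [0.251, -0.626, 0.292] pointing down, gripper open.
Joint ranges: [-176.03, 176.03], [-82.01, 121.73], [-58.28, 71.71], [-173.87, 95.51], [-174.79, -0.11], [-173.66, 173.66]. Speed limits (degrees/s): [136.94, 136.94, 172.46, 180, 180, 180].

## Interface

Orientations are given as [roll, pitch, yaw] about the fixed x, y, z axes, in that order (R = Rz(yaw) Ry(pitch) Rx(roll)).
In Python, from plant import ctrl gives the robot as it stands.
- The arm moves only by the tool send_rows, never from a script. Its argument "deltas" is a list of rows, each a list of 2 entries, a list of its own where there are three numbers: the shift along the tool's x, y, z each as a share of 800 mm, from -1 to 1, then the turn about the tool's z as a share of 90 degrees, from -1 to 1. A call has exactly 5 rows; each row is the pose to reach, as a shift and turn from the pose commanded when the call began, along the tool's axes at that moment; what a row does not reach only later rows make up. A row lasts 1/12 s, in which the tool goes at most 41.7 mm and 7.16 degrees, less where a joint would pass 70% of its speed; a pose out of reach is approached as far as the arm can. A call with a number of a shift or a turn outside -1 to 1 is refused whole. A call with a gripper value outside its range is refused whole. "gripper" is the opening, from 0 (shut) to 1 (fully open), set as the call begins (left out, the last holds). The fingers move at their own pace and stop on an object; the grip force is fixed at half the most. Time passes only in rows, so rows that repeat a pose let the fingers close, or fill a call up. It gives the time, the measured TCP pose, the force, the opening and the grip force at its end, in the units of the state.
- ctrl.get_obs(): the state, without advancing time (a new reading comes with each control period).
- ctrl.snapshot(name): name is "scene" or "top"; returns a dict with "color" (400x640x3 uint8, red, green, blue), "vertical_fov" (degrees; the focal length in pixels is half the picture's height over the tangent of half this angle, whatever the lens; pixels are square), "cx", "cy" (the principal point, pixels), "rvec" (rotation vector, rad) and "tvec" (3), from world to camera coordinates, as OpenCV has them. Camera axes: x right, y down, z forward; pixel columns grow to the right and rows downward; lengths in m; the calibration is good to about 2 mm. A picture is of the moment at which its call begins. There is no depth.
- ctrl.close_job(): hands the job in; it is judged then, once.
Trained networks look in a picture, given as the dict that the camera call returned (one of the last four; its "shot" number tells which), for a name from the list of things; names that differ only in an ending like _2 or _b are one class to them, and where a whole thing is asked for, a point or a joint stands for the part that bears it (a point fixed in the world has none). Each returns a list of dicts, best first, with "conf" (0 to 1); they miss things now and then, are a little off and sometimes report something else, mostly with a low value. They report only what shows in the picture. A call takes as long as a camera call. They do not tell look-alikes from the thing itself.
- ctrl.boxes_of(picture, thing): "xy" ([column, row] as shares, 0 to 1, of the picture: columns of its width, rows of its height, amid what is visible of it).
- ctrl.cut_out(picture, thing): "pixels" (400x640 bool, what is visible of it) and "xy" ([column, row] as shares, 0 to 1, of the picture: columns of its width, rows of its height, amid what is visible of it).
The state is a dict: "clock": time; "joint_pos": joint angles; "qvel": joint speeds; "tau": joint torques, N m; "tool_pos": TCP position; "orientation": TCP orientation; "force": force on the tool from outside, world axes, zero at the start; "moment": the same for the moment, N m; "opening": finger opening in m; "gripper_force": force on a finger pad.
Only numpy, scipy, OpenCV 4.12 (cv2) and the standard library are available. Lean on these libraries where they do the work, as an engineer would, in place of code of your own. Each camera call takes 0.05 s, during which the arm holds its last target. There are 200 camera calls.

## Task

Set each of the four parts taken out of the tape machine (heat sink, transformer, motor, capacitor) on the tile whose dark silhouette has the shape and size of its base, standing upright and squarely over the silhouette, the motor with its leads along the tail of its silhouette. The heat sink and transformer may go either way round. Leave the little jar of rosin standing where it is.

Things in the scene. Friction and masses are not known exactly. Their poses are not given: they have to be found in the camera images.
- heatsink_centre (a point): Finned bare-aluminium heat sink, 26 mm (x) by 60 mm (y), 30 mm high, standing on the bench, fins upright. The point is its centre, 15 mm above its underside; x is across the narrow width, y along the length, z up. Grasp it across x. About 0.1 kg.
- transformer_centre (a point): Small mains transformer with a laminated core; foot 42 mm (x) by 50 mm (y), 50 mm high, coloured wires out on its -x side (soft, they block nothing). The point is the centre of the foot, 25 mm above its underside; z up. Above the 10 mm high foot the core is 24 mm thick in x and 48 mm wide in y, centred on this point: grasp it across y. 0.45 to 0.7 kg.
- motor_centre (a point): Small round motor standing on its end, can 37 mm in diameter and 30 mm high, a thin pulley on top to 41 mm, two leads (they block nothing) out at one side at the bottom. The point is on the can's axis, 15 mm above its underside; z up; the leads run out along -y. Grasp the can at any yaw. About 0.12 kg.
- motor_leads (a point): The loose end of the motor's leads, 48 mm from the can's axis along the motor's -y, 15 mm above its underside.
- capacitor_centre (a point): Black round capacitor standing on its end, 25 mm in diameter, 40 mm high. The point is its centre, 20 mm above its underside; z up. About 0.02 kg.
- heatsink_spot (a point): The heat sink's place: fixed square tile of pale wood, 78x78 mm and 4 mm thick, lying on the bench, with a dark printed silhouette; a long rectangle 28 mm (x) by 62 mm (y). The point is the rectangle's centre on the tile's top, 4 mm above the bench; z up.
- transformer_spot (a point): The transformer's place: fixed square tile of pale wood, 78x78 mm and 4 mm thick, lying on the bench, with a dark printed silhouette; a wide rectangle 44 mm (x) by 52 mm (y), for its foot. The point is the rectangle's centre on the tile's top, 4 mm above the bench; z up.
- motor_spot (a point): The motor's place: fixed square tile of pale wood, 78x78 mm and 4 mm thick, lying on the bench, with a dark printed silhouette; a disc 39 mm in diameter with a straight tail 9 mm wide running out along -y for the leads. The point is the disc's centre on the tile's top (16 mm along +y from the tile's middle), 4 mm above the bench; z up.
- capacitor_spot (a point): The capacitor's place: fixed square tile of pale wood, 78x78 mm and 4 mm thick, lying on the bench, with a dark printed silhouette; a plain disc 27 mm in diameter. The point is the disc's centre on the tile's top, 4 mm above the bench; z up.
- flux_jar_centre (a point): A bystander: little brown jar of rosin with a brass cap, 34 mm in diameter, 53 mm high, loose. The point is its centre. A black roll of tape (62 mm across, 19 mm high) also lies near by, at the right; all tiles, parts and jar lie in mixed places at least about 90 mm apart, middle to middle.
There are look-alikes about, which are no part of the job. Leave any blue or green look-alike of the part that bears capacitor_centre alone. Leave any pink or red look-alike of the part that bears heatsink_centre alone.

How it is judged:
By the outcome, as a careful person would: the job done as asked, in the order asked, and still so for the second after the job is handed in, with the robot touching nothing.
It also fails if it takes over 99 s, if anything falls off the work surface, if the arm or the gripper's body presses on something with over 40 N, if the wrist force passes 120 N, or if a joint passes its speed limit or range.

## Working session

There is one attempt and no reset: what is moved stays moved. The work goes in short steps, Python scripts to look and compute and a tool call to move; the robot and the scene stay as the last step left them, time stands still between calls to the robot, and variables do not carry over. Pictures are saved under pics/ and viewed, at most 14 in all, crops included, and the job is handed in when it is done.

Besides the shell and the picture viewer there is one more tool, called after "Emit:" as a command line: name --argument value ..., lists and objects as JSON in quotes. send_rows: Moves the arm, as the interface text tells. Shift numbers are shares of 800 mm and turn numbers shares of 90 degrees, none past 1 either way. Its arguments: {"type":"object","properties":{"deltas":{"type":"array","items":{"type":"array"}},"gripper":{"type":"number"}},"required":["deltas"]}

```bash
mkdir -p pics; ls
cat > h.py <<'E'
from plant import ctrl
import numpy as np, cv2
def K(s):
    f=200/np.tan(np.radians(s["vertical_fov"]/2)); return np.array([[f,0,s["cx"]],[0,f,s["cy"]],[0,0,1]])
def ray(s,px,z):
    R,_=cv2.Rodrigues(np.array(s["rvec"],float)); t=np.array(s["tvec"],float).ravel()
    d=R.T@np.linalg.inv(K(s))@np.array([px[0],px[1],1.]); c=-R.T@t
    return c+d*(z-c[2])/d[2]
def proj(s,P):
    p,_=cv2.projectPoints(np.array(P,float).reshape(-1,3),np.array(s["rvec"],float),np.array(s["tvec"],float),K(s),None); return p[:,0]
def save(s,n): cv2.imwrite("pics/"+n,s["color"][:,:,::-1])
E
python3 - <<'E'
from h import *
print(ctrl.get_obs())
for n in("scene","top"):
    s=ctrl.snapshot(n); save(s,n+"0.png")
    print(n,{k:v for k,v in s.items() if k!="color"})
    R,_=cv2.Rodrigues(np.array(s["rvec"],float)); print(-R.T@np.array(s["tvec"]).ravel())
    for t,z in dict(heatsink_centre=.015,transformer_centre=.025,motor_centre=.015,motor_leads=.015,capacitor_centre=.02,heatsink_spot=.004,transformer_spot=.004,motor_spot=.004,capacitor_spot=.004,flux_jar_centre=.0265).items():
        for b in ctrl.boxes_of(s,t):
            px=np.array(b["xy"])*[640,400]; print(t,px.round(),ray(s,px,z).round(3),round(b["conf"],2))
E
```

```text
pics
{'clock': 0.0, 'joint_pos': array([-5.16171983e+01,  2.05899946e+01,  6.33263753e-01, -2.01888369e-02,
       -7.01353118e+01, -1.65080973e+01]), 'qvel': array([ 0.03611207,  0.05085695, -0.01385765, -0.01458359, -0.06346875,
        0.02267993]), 'tau': array([ 1.01296533e-03, -5.82719600e+01,  2.93048805e+01,  6.99729055e+00,
        6.71991846e-03, -1.97855657e-04]), 'tool_pos': array([ 0.25134279, -0.62604472,  0.29123477]), 'orientation': array([ 1.79906358e+02, -7.96000028e-03, -1.58132165e+02]), 'force': array([ 0.37768155, -0.13616314, -0.65986051]), 'moment': array([ 0.01211735, -0.05036275, -0.0130623 ]), 'gripper_force': 0.0, 'opening': 0.08779989577989912}
scene {'vertical_fov': 42.44285139763159, 'cx': 320.5947022865264, 'cy': 200.88858850960963, 'rvec': array([ 1.65081961, -1.63422447,  0.87161069]), 'tvec': array([-0.10981811,  0.35569924,  0.66457861]), 'shot': 1}
[-0.3439764  -0.10119983  0.67207553]
heatsink_centre [296. 282.] [ 0.345 -0.064  0.015] 0.86
heatsink_centre [374. 271.] [ 0.376 -0.209  0.015] 0.7
transformer_centre [355. 239.] [ 0.46  -0.177  0.025]
[... 867 characters left out ...]
k_centre [306. 280.] [ 0.346 -0.058  0.015] 0.74
heatsink_centre [371. 265.] [ 0.376 -0.203  0.015] 0.49
transformer_centre [354. 223.] [ 0.468 -0.166  0.025] 0.9
motor_centre [298. 226.] [ 0.466 -0.041  0.015] 0.6
motor_leads [297. 225.] [ 0.468 -0.038  0.015] 0.47
capacitor_centre [369. 154.] [ 0.625 -0.205  0.02 ] 0.54
heatsink_spot [303. 139.] [ 0.666 -0.055  0.004] 0.98
transformer_spot [305. 177.] [ 0.577 -0.059  0.004] 0.76
motor_spot [251. 183.] [0.566 0.065 0.004] 0.91
motor_spot [355. 226.] [ 0.462 -0.17   0.004] 0.37
capacitor_spot [404. 183.] [ 0.559 -0.286  0.004] 0.93
flux_jar_centre [347. 181.] [ 0.562 -0.155  0.026] 0.62
flux_jar_centre [296. 226.] [ 0.463 -0.039  0.026] 0.25
```

Run:
```python
import cv2
for n,(r0,r1,c0,c1) in dict(scene=(140,320,200,440),top=(100,310,210,450)).items():
    a=cv2.imread(f"pics/{n}0.png")[r0:r1,c0:c1]; k=800/(c1-c0)
    k=min(k,600/(r1-r0)); cv2.imwrite(f"pics/{n}0c.png",cv2.resize(a,None,fx=k,fy=k,interpolation=cv2.INTER_CUBIC)); print(k)
```

```text
3.3333333333333335
2.857142857142857
```

View pics/top0c.png

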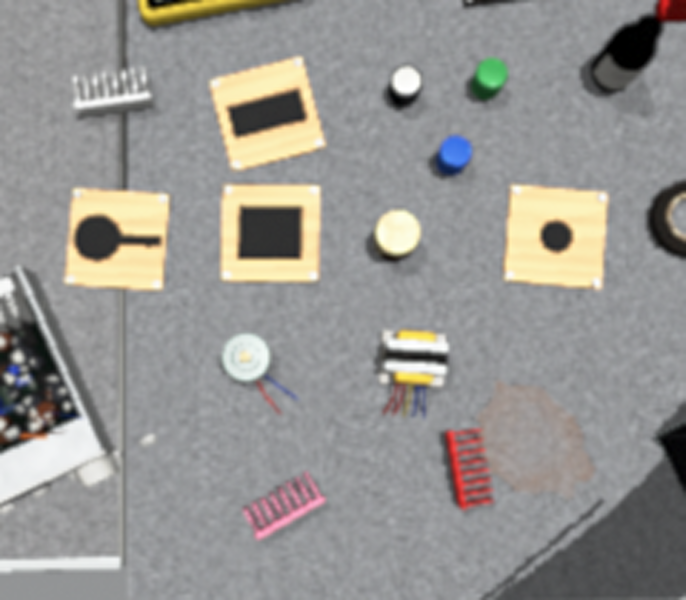

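View pics/scene0c.png

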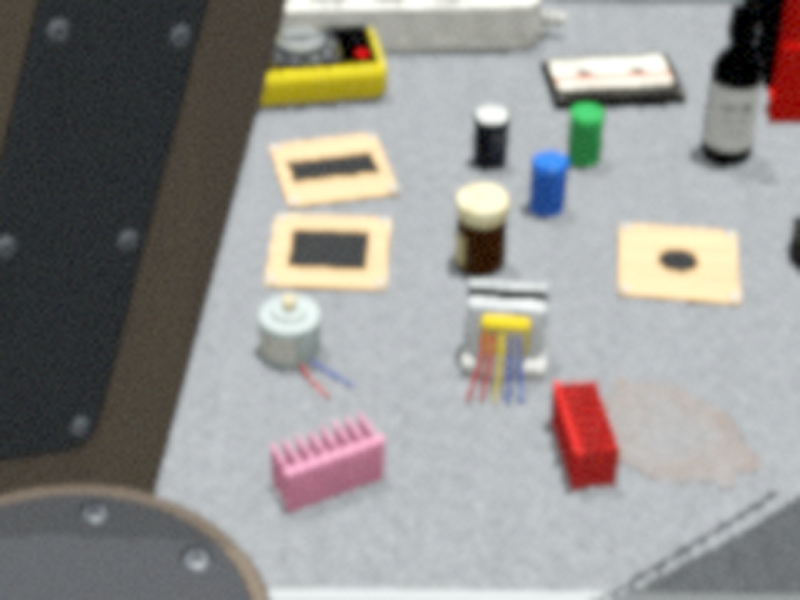

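```bash
cat > fit.py <<'E'
from h import *
from scipy.optimize import minimize
def box(a,b,z0,z1): return [[x,y,z] for x in(-a/2,a/2) for y in(-b/2,b/2) for z in(z0,z1)]
def cyl(d,z0,z1): return [[d/2*np.cos(t),d/2*np.sin(t),z] for t in np.linspace(0,2*np.pi,24) for z in(z0,z1)]
def render(s,hulls,p,win,k=6):
    x0,y0,w,h=win; m=np.zeros((h*k,w*k),np.float32); c,sn=np.cos(p[2]),np.sin(p[2])
    for H in hulls:
        H=np.array(H); W=np.c_[p[0]+c*H[:,0]-sn*H[:,1],p[1]+sn*H[:,0]+c*H[:,1],H[:,2]]
        q=(proj(s,W)-[x0-.5,y0-.5])*k
        cv2.fillConvexPoly(m,cv2.convexHull((q*16).round().astype(np.int32)),1.,shift=4)
    return cv2.resize(m,(w,h),interpolation=cv2.INTER_AREA)
def fit(views,hulls,p0,yaws):
    """views: list of (snapshot, softmask 400x640)"""
    best=None; wins=[]
    for s,m in views:
        u=proj(s,[p0[0],p0[1],.02])[0].astype(int); wins.append((u[0]-30,u[1]-30,60,60))
    def cost(p):
        return sum(np.abs(render(s,hulls,p,w)-m[w[1]:w[1]+60,w[0]:w[0]+60]).sum()/m[w[1]:w[1]+60,w[0]:w[0]+60].sum() for (s,m),w in zip(views,wins))
    for y in yaws:
        P=np.array([p0[0],p0[1],np.radians(y)])
        r=minimize(cost,P,method="Nelder-Mead",options=dict(initial_simplex=P+np.array([[0,0,0],[.008,0,0],[0,.008,0],[0,0,.2]]),xatol=1e-4,fatol=1e-4))
        if best is None or r.fun<best.fun: best=r
    return best.x[0].round(4),best.x[1].round(4),np.degrees(best.x[2]).round(1),round(best.fun,3)
E
python3 - <<'E'
from fit import *
S=ctrl.snapshot("scene"); T=ctrl.snapshot("top")
def dark(s,p,d=45,sz=15):
    u=proj(s,[*p,.004])[0].astype(int)
    g=s["color"].astype(np.float32).max(2); m=np.zeros_like(g)
    w=g[u[1]-sz:u[1]+sz,u[0]-sz:u[0]+sz]; lo,hi=np.percentile(w,2),np.percentile(w,75)
    m[u[1]-sz:u[1]+sz,u[0]-sz:u[0]+sz]=np.clip((hi-w)/(hi-lo),0,1); m[m<.3]=0
    return m
def tile(n,h,p,yaws,sz=13): print(n,"top",fit([(T,dark(T,p,sz=sz))],h,p,yaws))
tile("hs_spot",[box(.028,.062,.004,.004)],(.668,-.056),[-20,0,20])
tile("tr_spot",[box(.044,.052,.004,.004)],(.574,-.059),[-10,0,10])
tile("mo_spot",[cyl(.039,.004,.004),[[x,y,.004] for x in(-.0045,.0045) for y in(0,-.05)]],(.566,.065),[0,80,90,100,-90,180],15)
tile("cap_spot",[cyl(.027,.004,.004)],(.556,-.286),[0])
def masks(s,n,p,z):
    u=proj(s,[*p,z])[0]; b=None
    for c in ctrl.cut_out(s,n):
        if np.linalg.norm(np.array(c["xy"])*[640,400]-u)<14: return c["pixels"].astype(np.float32)
for n,h,p,yaws in [("heatsink_centre",[box(.026,.06,0,.03)],(.68,.076),[-15,0,15,90]),
  ("transformer_centre",[box(.042,.05,0,.01),box(.024,.048,0,.05)],(.463,-.168),[-10,0,10]),
  ("motor_centre",[cyl(.037,0,.03)],(.466,-.041),[0]),
  ("capacitor_centre",[cyl(.025,0,.04)],(.688,-.174),[0])]:
    V=[]
    for s,l in((T,"top"),(S,"scene")):
        m=masks(s,n,p,.015)
        if m is not None: print(n,l,m.sum(),fit([(s,m)],h,p,yaws)); V.append((s,m))
    if len(V)==2: print("  both",fit(V,h,p,yaws))
k=lambda c,r,z:print("lead",ray(T,(210+c/2.857,100+r/2.857),z).round(4))
k(278,411,.003);k(296,398,.003);k(278,411,.015);k(296,398,.015);k(405,80,.04)
E
```

```text
hs_spot top (np.float64(0.6664), np.float64(-0.0547), np.float64(14.4), np.float64(0.206))
tr_spot top (np.float64(0.5684), np.float64(-0.057), np.float64(-1.2), np.float64(0.134))
mo_spot top (np.float64(0.5668), np.float64(0.0826), np.float64(-4.2), np.float64(0.197))
cap_spot top (np.float64(0.5604), np.float64(-0.2859), np.float64(1.4), np.float64(0.265))
heatsink_centre top 320.0 (np.float64(0.682), np.float64(0.0661), np.float64(-1.2), np.float64(0.266))
transformer_centre top 461.0 (np.float64(0.4654), np.float64(-0.1675), np.float64(-6.0), np.float64(0.109))
transformer_centre scene 703.0 (np.float64(0.4644), np.float64(-0.1687), np.float64(-4.8), np.float64(0.066))
  both (np.float64(0.4651), np.float64(-0.1679), np.float64(-4.2), np.float64(0.19))
motor_centre top 216.0 (np.float64(0.4684), np.float64(-0.0376), np.float64(-3.8), np.float64(0.088))
motor_centre scene 355.0 (np.float64(0.4701), np.float64(-0.0394), np.float64(-1.4), np.float64(0.08))
  both (np.float64(0.4688), np.float64(-0.0388), np.float64(-2.3), np.float64(0.209))
capacitor_centre top 150.0 (np.float64(0.6815), np.float64(-0.1669), np.float64(2.4), np.float64(0.082))
capacitor_centre scene 160.0 (np.float64(0.6855), np.float64(-0.1707), np.float64(5.0), np.float64(0.259))
  both (np.float64(0.6815), np.float64(-0.1679), np.float64(16.0), np.float64(0.449))
lead [ 0.4246 -0.0615  0.003 ]
lead [ 0.4346 -0.076   0.003 ]
lead [ 0.4246 -0.0619  0.015 ]
lead [ 0.4344 -0.0762  0.015 ]
lead [ 0.6804 -0.1668  0.04  ]
```

Run:
```python
from fit import *
T=ctrl.snapshot("top")
C=T["color"].astype(int); wood=((C[...,0]-C[...,2])>35).astype(np.uint8)
n,lab=cv2.connectedComponents(wood)
for nm,p in dict(hs=(.6664,-.0547),tr=(.5684,-.057),mo=(.5668,.067),cap=(.5604,-.2859)).items():
    u=proj(T,[*p,.004])[0].astype(int); sub=lab[u[1]-20:u[1]+20,u[0]-20:u[0]+20]; l=np.bincount(sub[sub>0]).argmax()
    pts=np.argwhere(lab==l)[:,::-1].astype(np.int32); m=np.zeros((400,640),np.float32); cv2.fillConvexPoly(m,cv2.convexHull(pts),1.)
    print(nm,m.sum(),fit([(T,m)],[box(.078,.078,.0,.004)],p,[-15,0,15]))
for c in ctrl.cut_out(T,"heatsink_centre"):
    if c["xy"][0]*640<270:
        m=np.zeros((400,640),np.float32); pts=np.argwhere(c["pixels"])[:,::-1].astype(np.int32)
        cv2.fillConvexPoly(m,cv2.convexHull(pts),1.); print(pts.min(0),pts.max(0),m.sum(),fit([(T,m)],[box(.026,.06,0,.03)],(.68,.07),[-10,0,10]))
im=T["color"][115:150,225:275,::-1]; cv2.imwrite("pics/hs.png",cv2.resize(im,None,fx=14,fy=14,interpolation=cv2.INTER_CUBIC))
```

```text
hs 1205.0 (np.float64(0.6661), np.float64(-0.0557), np.float64(13.6), np.float64(0.07))
tr 1203.0 (np.float64(0.5676), np.float64(-0.0571), np.float64(-1.3), np.float64(0.048))
mo 1225.0 (np.float64(0.5661), np.float64(0.0666), np.float64(-4.1), np.float64(0.061))
cap 1227.0 (np.float64(0.5606), np.float64(-0.2861), np.float64(-5.7), np.float64(0.062))
[236 126] [263 140] 332.0 (np.float64(0.6808), np.float64(0.0662), np.float64(2.7), np.float64(0.231))
```

View pics/hs.png

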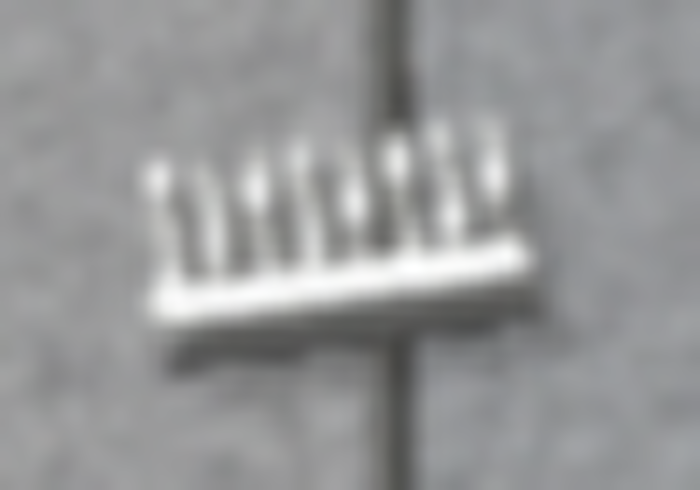

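Run:
```python
from fit import *
T=ctrl.snapshot("top")
P=[ray(T,(224.5+c/14,114.5+r/14),.03)[:2] for c,r in((150,325),(530,268),(508,113),(143,155))]
P=np.array(P);print(P.round(4));print(P.mean(0)); print(np.linalg.norm(np.diff(np.r_[P,P[:1]],axis=0),axis=1))
for d in(P[0]-P[1],P[3]-P[2],):print(np.degrees(np.arctan2(-d[0],d[1])))
```

```text
[[0.6664 0.0965]
 [0.6745 0.035 ]
 [0.7003 0.0384]
 [0.6946 0.0976]]
[0.68391319 0.06689223]
[0.06198172 0.02602219 0.05947856 0.0282157 ]
7.503974732213616
5.49823067643022
```

```bash
cat > go.py <<'E'
from h import *
import sys
def rows(x,y,z,yaw,cmd=None):
    """print shares from commanded pose to target"""
    o=ctrl.get_obs(); p=np.array(o["tool_pos"]) if cmd is None else np.array(cmd[:3]); w=o["orientation"][2] if cmd is None else cmd[3]
    a=np.radians(w); d=np.array([x,y,z])-p
    dw=(yaw-w+180)%360-180
    print("from",p.round(4),round(w,2),"-> shares",(np.array([d@[np.cos(a),np.sin(a),0],d@[np.sin(a),-np.cos(a),0],-d[2]])/.8).round(4),"turn",round(-dw/90,4),"dist",np.linalg.norm(d).round(3),"deg",round(dw,1),"t",o["clock"])
if __name__=="__main__":
    a=[float(v) for v in sys.argv[1:]]
    rows(*a[:4],cmd=a[4:] or None)
E
cp pics/top0.png pics/topfull.png; python3 go.py .6835 .0667 .2 -83 .251 -.626 .292 -158.125
```

```text
from [ 0.251 -0.626  0.292] -158.12 -> shares [-0.8243  0.6021  0.115 ] turn -0.8347 dist 0.822 deg 75.1 t 1.75
```

View pics/topfull.png

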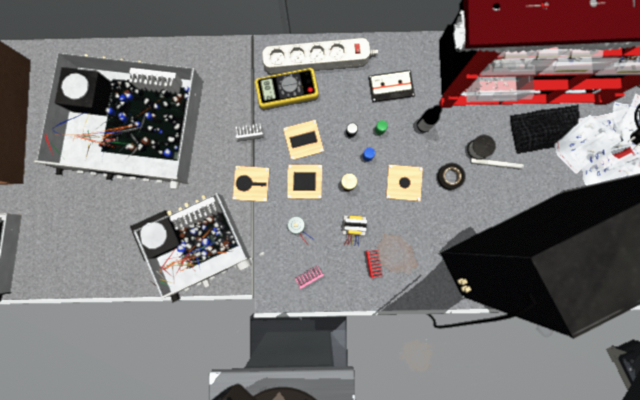

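View pics/scene0.png

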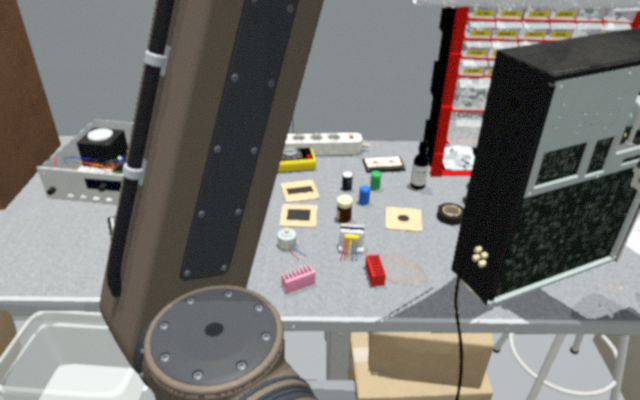

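Run:
```python
from h import *
S=ctrl.snapshot("scene");T=ctrl.snapshot("top")
print("tcp proj",proj(S,[.251,-.626,.292]),proj(T,[.251,-.626,.292]), proj(S,[.251,-.626,.45]))
for u in((458,265),(490,298),(639,225)):print("S bottom",u,ray(S,u,0).round(3))
def tri(a,b):
    P=[]
    for s in(S,T):
        R,_=cv2.Rodrigues(s["rvec"]);P.append(K(s)@np.c_[R,np.array(s["tvec"]).ravel()])
    X=cv2.triangulatePoints(P[0],P[1],np.array(a,float).reshape(2,1),np.array(b,float).reshape(2,1)).ravel();X=X[:3]/X[3]
    print(a,b,X.round(3),proj(S,X)[0].round(),proj(T,X)[0].round())
tri((499,45),(443,253)); tri((512,76),(443,253)); tri((512,76),(575,335)); tri((499,45),(530,260))
a=np.hstack([cv2.resize(s["color"][r0:r0+190,430:640,::-1],None,fx=1.9,fy=2.5*1.1) for s,r0 in((S,20),(T,160))]); cv2.imwrite("pics/box.png",a);print(a.shape)
```

```text
tcp proj [[699.23207479 187.11885354]] [[669.12856531 349.0308547 ]] [[756.09316356  76.96011333]]
S bottom (458, 265) [ 0.414 -0.377  0.   ]
S bottom (490, 298) [ 0.325 -0.416  0.   ]
S bottom (639, 225) [ 0.552 -0.803  0.   ]
(499, 45) (443, 253) [ 0.395 -0.314  0.436] [467.  46.] [498. 263.]
(512, 76) (443, 253) [ 0.391 -0.335  0.391] [477.  77.] [501. 264.]
(512, 76) (575, 335) [ 0.308 -0.374  0.434] [528.  70.] [551. 333.]
(499, 45) (530, 260) [ 0.397 -0.357  0.437] [497.  46.] [534. 260.]
(522, 798, 3)
```

View pics/box.png

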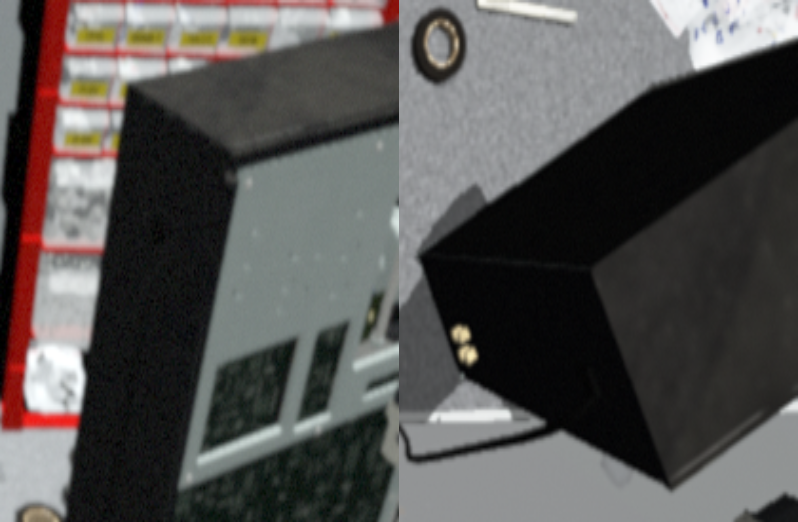

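Emit:
send_rows --deltas '[[[0, 0, -0.05], 0], [[0, 0, -0.1], 0], [[0, 0, -0.15], 0], [[0, 0, -0.2], 0], [[0, 0, -0.25], 0]]' --gripper 1

```text
clock: 2.27
tool_pos: [0.2511, -0.626, 0.4945]
orientation: [-180.0, 0.0, -158.1]
force: [0.6, -1.8, -0.1]
opening: 0.0874
gripper_force: 0.0
```

Emit:
send_rows --deltas '[[[0, 0, -0.05], 0], [[0, 0, -0.1], 0], [[0, 0, -0.1], 0], [[0, 0, -0.1], 0], [[0, 0, -0.1], 0]]'

```text
clock: 2.68
tool_pos: [0.2517, -0.6263, 0.5718]
orientation: [180.0, 0.0, -158.1]
force: [-0.6, -0.8, -1.3]
opening: 0.0876
gripper_force: 0.0
```

```bash
python3 go.py .6835 .0667 .56 -83; python3 go.py .6835 .0667 .56 -83 .251 -.626 .572 -158.125
```

```text
from [ 0.2517 -0.6263  0.5718] -158.12 -> shares [-0.8238  0.6027  0.0148] turn -0.8346 dist 0.817 deg 75.1 t 2.6833
from [ 0.251 -0.626  0.572] -158.12 -> shares [-0.8243  0.6021  0.015 ] turn -0.8347 dist 0.817 deg 75.1 t 2.6833
```

Emit:
send_rows --deltas '[[[-0.041, 0.03, 0], 0], [[-0.082, 0.06, 0], 0], [[-0.123, 0.09, 0], 0], [[-0.164, 0.12, 0], 0], [[-0.206, 0.15, 0], 0]]'

```text
clock: 3.1
tool_pos: [0.36, -0.4518, 0.5705]
orientation: [179.9, -0.1, -158.2]
force: [1.5, -0.1, 0.0]
opening: 0.0874
gripper_force: 0.0
```

Emit:
send_rows --deltas '[[[-0.041, 0.03, 0], 0], [[-0.082, 0.06, 0], 0], [[-0.123, 0.09, 0], 0], [[-0.164, 0.12, 0], 0], [[-0.206, 0.15, 0], 0]]'

```text
clock: 3.52
tool_pos: [0.4681, -0.2789, 0.571]
orientation: [179.9, -0.1, -158.1]
force: [1.3, -0.8, -0.0]
opening: 0.0876
gripper_force: 0.0
```

Emit:
send_rows --deltas '[[[-0.041, 0.03, 0], 0], [[-0.082, 0.06, 0], 0], [[-0.123, 0.09, 0], 0], [[-0.164, 0.12, 0], 0], [[-0.206, 0.15, 0], 0]]'

```text
clock: 3.93
tool_pos: [0.5764, -0.1061, 0.571]
orientation: [180.0, -0.1, -158.1]
force: [0.5, -1.0, -0.0]
opening: 0.0875
gripper_force: 0.0
```

```bash
python3 go.py .6835 .0667 .2 -83
```

```text
from [ 0.5764 -0.1061  0.571 ] -158.11 -> shares [-0.2048  0.1505  0.4637] turn -0.8345 dist 0.423 deg 75.1 t 3.9333
```

Emit:
send_rows --deltas '[[[-0.02, 0.015, 0.04], -0.07], [[-0.04, 0.03, 0.08], -0.14], [[-0.06, 0.045, 0.12], -0.21], [[-0.08, 0.06, 0.16], -0.28], [[-0.1, 0.074, 0.2], -0.35]]'

```text
clock: 4.35
tool_pos: [0.6277, -0.0224, 0.4091]
orientation: [179.9, -0.1, -126.3]
force: [-0.0, -0.3, 0.4]
opening: 0.0878
gripper_force: 0.0
```

```bash
python3 go.py .6835 .0667 .2 -83
```

```text
from [ 0.6277 -0.0224  0.4091] -126.29 -> shares [-0.131   0.0097  0.2614] turn -0.481 dist 0.234 deg 43.3 t 4.35
```

Emit:
send_rows --deltas '[[[-0.021, 0.0016, 0.042], -0.077], [[-0.042, 0.0032, 0.084], -0.154], [[-0.063, 0.0048, 0.126], -0.231], [[-0.084, 0.0064, 0.168], -0.308], [[-0.105, 0.008, 0.209], -0.385]]'

```text
clock: 4.77
tool_pos: [0.6723, 0.0482, 0.2417]
orientation: [179.8, -0.0, -91.6]
force: [0.5, 0.5, -1.0]
opening: 0.0876
gripper_force: 0.0
```

```bash
python3 go.py .6835 .0667 .12 -83
```

```text
from [0.6723 0.0482 0.2417] -91.64 -> shares [-0.0235 -0.0134  0.1521] turn -0.096 dist 0.124 deg 8.6 t 4.7667
```

Emit:
send_rows --deltas '[[[-0.0059, -0.0034, 0.038], -0.024], [[-0.0118, -0.0067, 0.076], -0.048], [[-0.0176, -0.01, 0.114], -0.072], [[-0.0235, -0.0134, 0.1521], -0.096], [[-0.0235, -0.0134, 0.1521], -0.096]]' --gripper 0.5

```text
clock: 5.18
tool_pos: [0.6802, 0.0657, 0.1149]
orientation: [179.3, -0.1, -83.3]
force: [-1.5, -0.8, -1.8]
opening: 0.0596
gripper_force: 0.0
```

```bash
python3 go.py .6835 .0667 .07 -83
python3 - <<'E'
from h import *
s=ctrl.snapshot("top"); im=s["color"][85:170,200:330,::-1]
for z in(0,.03):
    pass
cv2.imwrite("pics/hs2.png",cv2.resize(im,None,fx=6,fy=6,interpolation=cv2.INTER_CUBIC))
E
```

```text
from [0.6802 0.0657 0.1149] -83.28 -> shares [-0.0007 -0.0042  0.0561] turn -0.0031 dist 0.045 deg 0.3 t 5.1833
```

View pics/hs2.png

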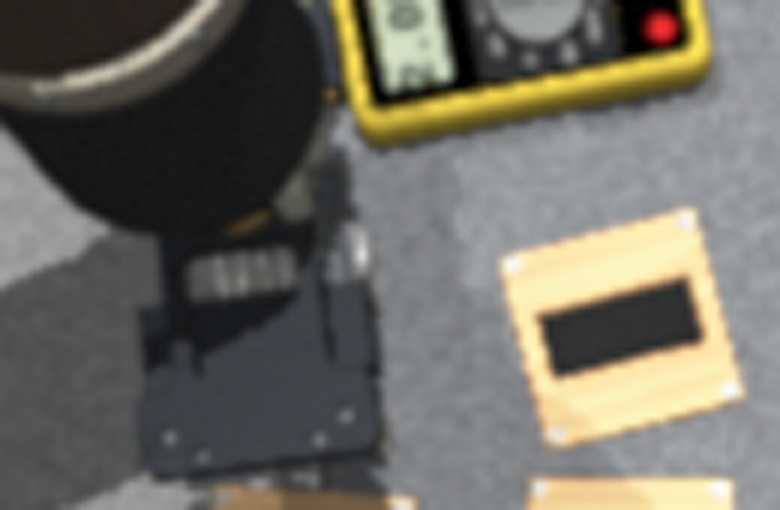

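Emit:
send_rows --deltas '[[[0, 0, 0], 0], [[0, -0.004, 0.01], 0], [[0, -0.004, 0.02], 0], [[0, -0.004, 0.03], 0], [[0, -0.004, 0.03], 0]]'

```text
clock: 5.65
tool_pos: [0.687, 0.0663, 0.098]
orientation: [179.9, 0.0, -83.4]
force: [-0.1, -0.1, 0.3]
opening: 0.044
gripper_force: 0.0
```

```bash
python3 go.py .6835 .0667 .07 -83
```

```text
from [0.687  0.0663 0.098 ] -83.39 -> shares [-0.001   0.0043  0.035 ] turn -0.0044 dist 0.028 deg 0.4 t 5.65
```

Emit:
send_rows --deltas '[[[-0.0005, 0.0043, 0.009], -0.004], [[-0.001, 0.0043, 0.018], -0.004], [[-0.001, 0.0043, 0.027], -0.004], [[-0.001, 0.0043, 0.035], -0.004], [[-0.001, 0.0043, 0.035], -0.004]]'

```text
clock: 6.07
tool_pos: [0.6834, 0.0668, 0.0693]
orientation: [179.9, -0.0, -83.0]
force: [-0.2, -0.2, -0.7]
opening: 0.0435
gripper_force: 0.0
```

Emit:
send_rows --deltas '[[[0, 0, 0], 0], [[0, 0, 0], 0], [[0, 0, 0], 0], [[0, 0, 0], 0], [[0, 0, 0], 0]]' --gripper 0.1

```text
clock: 6.48
tool_pos: [0.6845, 0.0672, 0.0717]
orientation: [-180.0, 0.0, -83.0]
force: [-0.0, -0.2, 0.9]
opening: 0.0252
gripper_force: 30.0
```

```bash
python3 go.py .6663 -.0553 .15 -76
```

```text
from [0.6845 0.0672 0.0717] -82.97 -> shares [ 0.1491  0.0413 -0.0979] turn -0.0775 dist 0.147 deg 7.0 t 6.4833
```

Emit:
send_rows --deltas '[[[0, 0, -0.03], 0], [[0, 0, -0.07], 0], [[0.05, 0.014, -0.098], -0.03], [[0.1, 0.028, -0.098], -0.06], [[0.149, 0.0413, -0.098], -0.0775]]'

```text
clock: 6.9
tool_pos: [0.6675, -0.0517, 0.1522]
orientation: [-179.8, -0.0, -75.7]
force: [0.5, -0.6, -1.8]
opening: 0.0253
gripper_force: 30.0
```

Emit:
send_rows --deltas '[[[0, 0, 0], 0], [[0, 0, 0], 0], [[0, 0, 0], 0], [[0, 0, 0], 0], [[0, 0, 0], 0]]'

```text
clock: 7.32
tool_pos: [0.6669, -0.0505, 0.1495]
orientation: [180.0, 0.0, -75.9]
force: [-0.0, 0.1, -1.5]
opening: 0.0252
gripper_force: 30.0
```

```bash
python3 go.py .6663 -.0553 .0765 -76
python3 - <<'E'
from h import *
s=ctrl.snapshot("scene"); im=s["color"][110:230,230:380,::-1]
cv2.imwrite("pics/hs3.png",cv2.resize(im,None,fx=5,fy=5,interpolation=cv2.INTER_CUBIC))
E
```

```text
from [ 0.6669 -0.0505  0.1495] -75.93 -> shares [0.0057 0.0021 0.0912] turn 0.0008 dist 0.073 deg -0.1 t 7.3167
```

View pics/hs3.png

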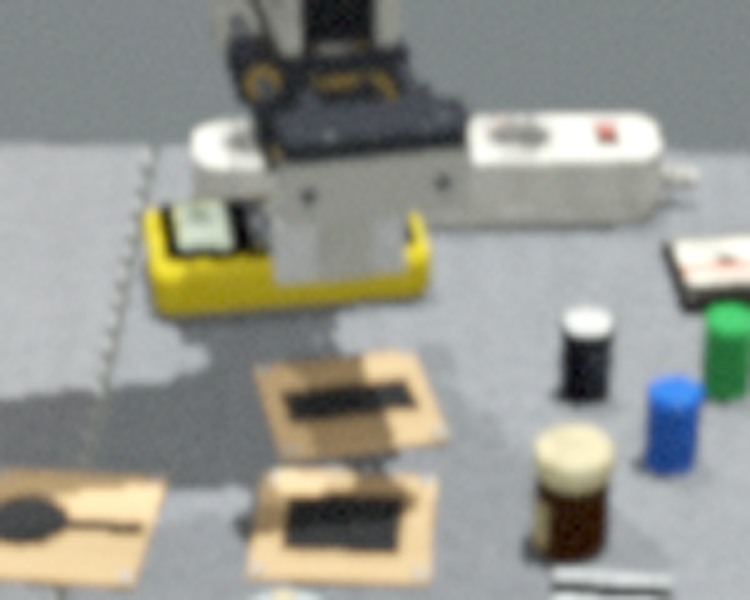

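Emit:
send_rows --deltas '[[[0.0057, 0.0021, 0.025], 0], [[0.0057, 0.0021, 0.05], 0], [[0.0057, 0.0021, 0.075], 0], [[0.0057, 0.0021, 0.085], 0], [[0.0057, 0.0021, 0.085], 0]]'

```text
clock: 7.78
tool_pos: [0.6649, -0.0558, 0.0792]
orientation: [179.8, 0.0, -76.0]
force: [0.3, 0.2, -0.6]
opening: 0.0253
gripper_force: 30.0
```

```bash
python3 go.py .6663 -.0553 .0757 -76
```

```text
from [ 0.6649 -0.0558  0.0792] -75.96 -> shares [-0.0002 -0.0019  0.0043] turn 0.0004 dist 0.004 deg -0.0 t 7.7833
```

Emit:
send_rows --deltas '[[[0, 0, 0.002], 0], [[0, 0, 0.0045], 0], [[0, 0, 0.0045], 0], [[0, 0, 0.0045], 0], [[0, 0, 0.0045], 0]]'

```text
clock: 8.2
tool_pos: [0.6665, -0.0563, 0.0789]
orientation: [-179.9, -0.0, -76.0]
force: [-0.2, -0.1, -0.9]
opening: 0.0255
gripper_force: 30.0
```

Emit:
send_rows --deltas '[[[0, 0, 0], 0], [[0, 0, 0], 0], [[0, 0, 0], 0], [[0, 0, 0], 0], [[0, 0, 0], 0]]' --gripper 0.5

```text
clock: 8.62
tool_pos: [0.6661, -0.0564, 0.0782]
orientation: [-180.0, -0.0, -76.0]
force: [-0.4, 0.6, -0.3]
opening: 0.0433
gripper_force: 0.0
```

Emit:
send_rows --deltas '[[[0, 0, -0.04], 0], [[0, 0, -0.08], 0], [[0, 0, -0.12], 0], [[0, 0, -0.15], 0], [[0, 0, -0.15], 0]]'

```text
clock: 9.03
tool_pos: [0.6688, -0.0564, 0.2046]
orientation: [-179.5, -0.1, -75.9]
force: [1.4, 0.1, 1.1]
opening: 0.0438
gripper_force: 0.0
```

```bash
python3 go.py .465 -.168 .2 175.5
```

```text
from [ 0.6688 -0.0564  0.2046] -75.94 -> shares [0.0735 0.281  0.0058] turn 1.2062 dist 0.232 deg -108.6 t 9.0333
```

Emit:
send_rows --deltas '[[[0.013, 0.05, 0], 0.078], [[0.026, 0.1, 0], 0.156], [[0.039, 0.15, 0], 0.234], [[0.053, 0.2, 0], 0.312], [[0.066, 0.25, 0], 0.39]]' --gripper 0.85

```text
clock: 9.45
tool_pos: [0.4829, -0.1567, 0.1978]
orientation: [180.0, -0.0, -111.4]
force: [0.4, -0.7, 1.2]
opening: 0.0714
gripper_force: 0.0
```

Emit:
send_rows --deltas '[[[0, 0, 0], 0.078], [[0, 0, 0], 0.156], [[0, 0, 0], 0.234], [[0, 0, 0], 0.312], [[0, 0, 0], 0.39]]'

```text
clock: 9.87
tool_pos: [0.4847, -0.1561, 0.1981]
orientation: [-180.0, 0.0, -146.6]
force: [-0.1, 0.2, -0.3]
opening: 0.0746
gripper_force: 0.0
```

Emit:
send_rows --deltas '[[[0, 0, 0], 0.078], [[0, 0, 0], 0.156], [[0, 0, 0], 0.234], [[0, 0, 0], 0.312], [[0, 0, 0], 0.38]]'

```text
clock: 10.28
tool_pos: [0.4847, -0.156, 0.198]
orientation: [180.0, 0.0, 179.2]
force: [0.6, 0.9, 0.2]
opening: 0.0746
gripper_force: 0.0
```

```bash
python3 - <<'E'
from fit import *
T=ctrl.snapshot("top")
im=T["color"][100:270,210:440,::-1]
cv2.imwrite("pics/t2.png",cv2.resize(im,None,fx=3.4,fy=3.4,interpolation=cv2.INTER_CUBIC))
E
python3 go.py .465 -.168 .12 175.5
```

```text
from [ 0.4847 -0.156   0.1979] 178.85 -> shares [ 0.0243 -0.0155  0.0974] turn 0.0372 dist 0.081 deg -3.3 t 10.3333
```

View pics/t2.png

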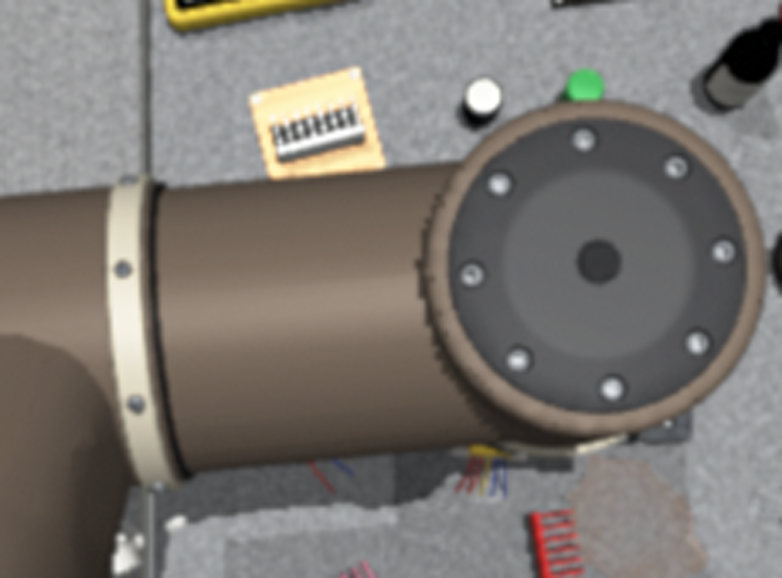

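Emit:
send_rows --deltas '[[[0.008, -0.005, 0.03], 0.0372], [[0.016, -0.01, 0.06], 0.0372], [[0.0243, -0.0155, 0.0974], 0.0372], [[0.0243, -0.0155, 0.0974], 0.0372], [[0.0243, -0.0155, 0.0974], 0.0372]]'

```text
clock: 10.75
tool_pos: [0.4645, -0.1685, 0.1195]
orientation: [-180.0, -0.2, 176.3]
force: [0.9, 0.2, 1.1]
opening: 0.0742
gripper_force: 0.0
```

```bash
python3 go.py .465 -.168 .085 175.5;python3 - <<'E'
from fit import *
T=ctrl.snapshot("scene")
im=T["color"][150:290,270:450,::-1]
cv2.imwrite("pics/t3.png",cv2.resize(im,None,fx=4,fy=4,interpolation=cv2.INTER_CUBIC))
E
```

```text
from [ 0.4645 -0.1685  0.1195] 176.34 -> shares [-0.0006  0.0006  0.0431] turn 0.0093 dist 0.035 deg -0.8 t 10.75
```

View pics/t3.png

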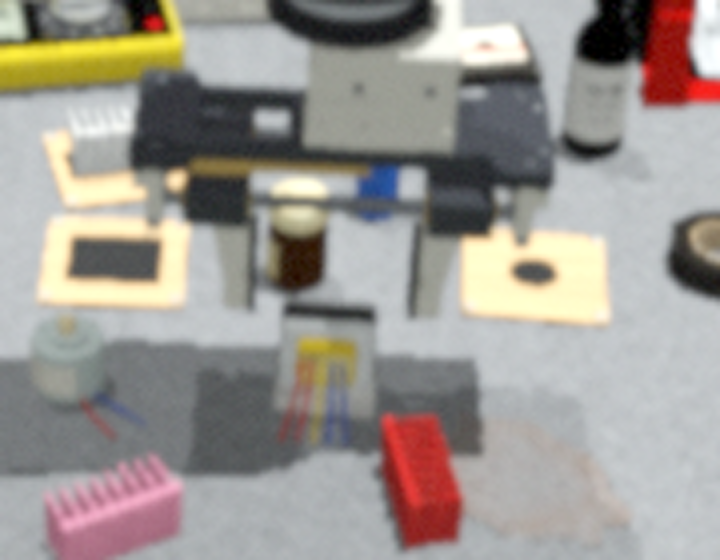

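Emit:
send_rows --deltas '[[[0, 0, 0.015], 0.006], [[0, 0, 0.03], 0.006], [[0, 0, 0.0431], 0.006], [[0, 0, 0.0431], 0.006], [[0, 0, 0.0431], 0.006]]'

```text
clock: 11.22
tool_pos: [0.4665, -0.1682, 0.0869]
orientation: [-180.0, 0.1, 175.8]
force: [-0.5, -0.0, -0.2]
opening: 0.0747
gripper_force: 0.0
```

Emit:
send_rows --deltas '[[[0, 0, 0], 0], [[0, 0, 0], 0], [[0, 0, 0], 0], [[0, 0, 0], 0], [[0, 0, 0], 0]]' --gripper 0.3

```text
clock: 11.63
tool_pos: [0.4655, -0.1682, 0.0861]
orientation: [180.0, 0.0, 175.7]
force: [0.0, 2.4, 5.6]
opening: 0.047
gripper_force: 29.9
```

```bash
python3 go.py .568 -.057 .17 178.7
```

```text
from [ 0.4655 -0.1682  0.0861] 175.72 -> shares [-0.1173  0.1482 -0.1049] turn -0.0331 dist 0.173 deg 3.0 t 11.6333
```

Emit:
send_rows --deltas '[[[0, 0, -0.02], 0], [[0, 0, -0.05], 0], [[0, 0, -0.08], 0], [[0, 0, -0.105], 0], [[0, 0, -0.105], 0]]'

```text
clock: 12.05
tool_pos: [0.4668, -0.1684, 0.1729]
orientation: [180.0, 0.3, 175.7]
force: [1.1, 0.8, -5.6]
opening: 0.0471
gripper_force: 29.9
```

Emit:
send_rows --deltas '[[[-0.029, 0.037, 0], -0.008], [[-0.058, 0.074, 0], -0.016], [[-0.087, 0.111, 0], -0.024], [[-0.1173, 0.1482, 0], -0.033], [[-0.1173, 0.1482, 0], -0.033]]'

```text
clock: 12.47
tool_pos: [0.5721, -0.0529, 0.1681]
orientation: [180.0, 0.1, 178.9]
force: [1.4, -1.0, -4.9]
opening: 0.0473
gripper_force: 29.9
```

Emit:
send_rows --deltas '[[[0, 0, 0], 0], [[0, 0, 0], 0], [[0, 0, 0], 0], [[0, 0, 0], 0], [[0, 0, 0], 0]]'

```text
clock: 12.88
tool_pos: [0.5671, -0.0578, 0.1695]
orientation: [180.0, -0.0, 178.6]
force: [-0.5, -0.7, -5.8]
opening: 0.0473
gripper_force: 29.9
```

```bash
python3 go.py .568 -.057 .0901 178.7
```

```text
from [ 0.5671 -0.0578  0.1695] 178.62 -> shares [-0.0011  0.001   0.0993] turn -0.0009 dist 0.079 deg 0.1 t 12.8833
```

Emit:
send_rows --deltas '[[[-0.0011, 0.001, 0.03], 0], [[-0.0011, 0.001, 0.06], 0], [[-0.0011, 0.001, 0.085], 0], [[-0.0011, 0.001, 0.093], 0], [[-0.0011, 0.001, 0.093], 0]]'

```text
clock: 13.3
tool_pos: [0.5674, -0.057, 0.0937]
orientation: [-180.0, -0.2, 178.6]
force: [0.3, -0.1, -5.9]
opening: 0.0472
gripper_force: 29.9
```

Emit:
send_rows --deltas '[[[0, 0, 0.002], 0], [[0, 0, 0.004], 0], [[0, 0, 0.006], 0], [[0, 0, 0.006], 0], [[0, 0, 0.006], 0]]'

```text
clock: 13.72
tool_pos: [0.5689, -0.0562, 0.0911]
orientation: [180.0, 0.1, 178.7]
force: [-0.3, -0.0, -5.8]
opening: 0.0471
gripper_force: 29.9
```

```bash
python3 go.py .568 -.057 .0901 178.7
```

```text
from [ 0.5689 -0.0562  0.0911] 178.69 -> shares [ 0.0011 -0.001   0.0013] turn -0.0001 dist 0.002 deg 0.0 t 13.7167
```

Not touching yet; ease down until the weight comes off.

Emit:
send_rows --deltas '[[[0, 0, 0.001], 0], [[0, 0, 0.0015], 0], [[0, 0, 0.002], 0], [[0, 0, 0.002], 0], [[0, 0, 0.002], 0]]'

```text
clock: 14.13
tool_pos: [0.569, -0.0562, 0.0901]
orientation: [180.0, 0.1, 178.7]
force: [-3.9, 0.5, 7.4]
opening: 0.0473
gripper_force: 29.9
```

Emit:
send_rows --deltas '[[[0, 0, 0], 0], [[0, 0, 0], 0], [[0, 0, 0], 0], [[0, 0, 0], 0], [[0, 0, 0], 0]]' --gripper 0.75

```text
clock: 14.55
tool_pos: [0.5688, -0.0563, 0.0889]
orientation: [-180.0, 0.0, 178.7]
force: [-0.1, 0.7, -0.2]
opening: 0.0654
gripper_force: 0.0
```

Emit:
send_rows --deltas '[[[0, 0, -0.03], 0], [[0, 0, -0.06], 0], [[0, 0, -0.1], 0], [[0, 0, -0.13], 0], [[0, 0, -0.13], 0]]'

```text
clock: 14.97
tool_pos: [0.5713, -0.0561, 0.1983]
orientation: [180.0, 0.5, 178.7]
force: [0.9, -0.0, -0.4]
opening: 0.0658
gripper_force: 0.0
```

```bash
python3 go.py .4688 -.0383 .2 -150
```

```text
from [ 0.5713 -0.0561  0.1983] 178.74 -> shares [ 0.1286  0.0195 -0.0021] turn -0.3473 dist 0.104 deg 31.3 t 14.9667
```

Emit:
send_rows --deltas '[[[0.032, 0.005, 0], -0.078], [[0.064, 0.01, 0], -0.156], [[0.096, 0.015, 0], -0.234], [[0.1286, 0.0195, 0], -0.312], [[0.1286, 0.0195, 0], -0.39]]'

```text
clock: 15.38
tool_pos: [0.4617, -0.0385, 0.1925]
orientation: [179.9, -0.1, -145.9]
force: [-0.4, -0.4, 0.1]
opening: 0.066
gripper_force: 0.0
```

Emit:
send_rows --deltas '[[[0, 0, 0], -0.078], [[0, 0, 0], -0.156], [[0, 0, 0], -0.234], [[0, 0, 0], -0.312], [[0, 0, 0], -0.39]]'

```text
clock: 15.8
tool_pos: [0.4661, -0.0383, 0.1928]
orientation: [-180.0, 0.0, -110.8]
force: [0.7, -0.5, 0.1]
opening: 0.0659
gripper_force: 0.0
```

Emit:
send_rows --deltas '[[[0, 0, 0], -0.078], [[0, 0, 0], -0.156], [[0, 0, 0], -0.234], [[0, 0, 0], -0.312], [[0, 0, 0], -0.365]]'

```text
clock: 16.22
tool_pos: [0.4662, -0.0383, 0.1927]
orientation: [-180.0, 0.0, -77.9]
force: [-0.1, 0.1, -0.4]
opening: 0.0656
gripper_force: 0.0
```

```bash
python3 go.py .4688 -.0383 .12 -78
```

```text
from [ 0.4662 -0.0383  0.1927] -77.89 -> shares [ 0.0007 -0.0032  0.0909] turn 0.0012 dist 0.073 deg -0.1 t 16.2167
```

Emit:
send_rows --deltas '[[[0.0007, -0.0032, 0.035], 0], [[0.0007, -0.0032, 0.07], 0], [[0.0007, -0.0032, 0.105], 0], [[0.0007, -0.0032, 0.13], 0], [[0.0007, -0.0032, 0.147], 0]]'

```text
clock: 16.63
tool_pos: [0.4678, -0.0387, 0.0731]
orientation: [179.9, -0.0, -78.3]
force: [-0.1, 0.7, 0.5]
opening: 0.0655
gripper_force: 0.0
```

Emit:
send_rows --deltas '[[[0, 0, 0], 0], [[0, 0, 0], 0], [[0, 0, 0], 0], [[0, 0, 0], 0], [[0, 0, 0], 0]]'

```text
clock: 17.05
tool_pos: [0.4694, -0.0381, 0.0763]
orientation: [-179.9, 0.0, -78.3]
force: [0.6, -0.4, -0.0]
opening: 0.0657
gripper_force: 0.0
```

Emit:
send_rows --deltas '[[[0, 0, 0], 0], [[0, 0, 0], 0], [[0, 0, 0], 0], [[0, 0, 0], 0], [[0, 0, 0], 0]]' --gripper 0.2

```text
clock: 17.47
tool_pos: [0.4688, -0.0384, 0.0753]
orientation: [-180.0, 0.0, -78.3]
force: [-1.8, -0.4, 0.2]
opening: 0.0383
gripper_force: 0.3
```

```bash
python3 go.py .5672 .0826 .17 -30
```

```text
from [ 0.4688 -0.0384  0.0753] -78.27 -> shares [-0.123  -0.1512 -0.1183] turn -0.5363 dist 0.182 deg 48.3 t 17.4667
```

Emit:
send_rows --deltas '[[[0, 0, 0], 0], [[0, 0, 0], 0], [[0, 0, -0.03], 0], [[0, 0, -0.07], 0], [[0, 0, -0.11], 0]]'

```text
clock: 17.88
tool_pos: [0.4679, -0.0386, 0.1635]
orientation: [179.8, -0.0, -78.3]
force: [1.6, 0.3, -1.1]
opening: 0.0362
gripper_force: 30.0
```

Emit:
send_rows --deltas '[[[-0.025, -0.03, 0], -0.078], [[-0.05, -0.06, 0], -0.156], [[-0.075, -0.09, 0], -0.234], [[-0.1, -0.12, 0], -0.312], [[-0.123, -0.1512, 0], -0.39]]'

```text
clock: 18.3
tool_pos: [0.5676, 0.0838, 0.1631]
orientation: [180.0, 0.0, -42.8]
force: [0.2, -1.2, -1.2]
opening: 0.0366
gripper_force: 30.0
```

Emit:
send_rows --deltas '[[[0, 0, 0], -0.07], [[0, 0, 0], -0.142], [[0, 0, 0], -0.142], [[0, 0, 0], -0.142], [[0, 0, 0], -0.142]]'

```text
clock: 18.72
tool_pos: [0.5669, 0.0823, 0.1631]
orientation: [180.0, 0.0, -30.6]
force: [-0.3, -0.6, -0.1]
opening: 0.0363
gripper_force: 30.0
```

```bash
python3 go.py .5672 .0826 .08 -30.4;python3 - <<'E'
from fit import *
for n,(r,c) in dict(top=(130,200),scene=(150,220)).items():
    T=ctrl.snapshot(n); im=T["color"][r:r+110,c:c+150,::-1]
    cv2.imwrite(f"pics/m_{n}.png",cv2.resize(im,None,fx=2.66,fy=4*.66,interpolation=cv2.INTER_CUBIC))
cv2.imwrite("pics/m.png",np.hstack([cv2.imread("pics/m_top.png"),cv2.imread("pics/m_scene.png")]))
E
```

```text
from [0.5669 0.0823 0.1631] -30.61 -> shares [ 1.000e-04 -5.000e-04  1.038e-01] turn -0.0024 dist 0.083 deg 0.2 t 18.7167
```

View pics/m.png

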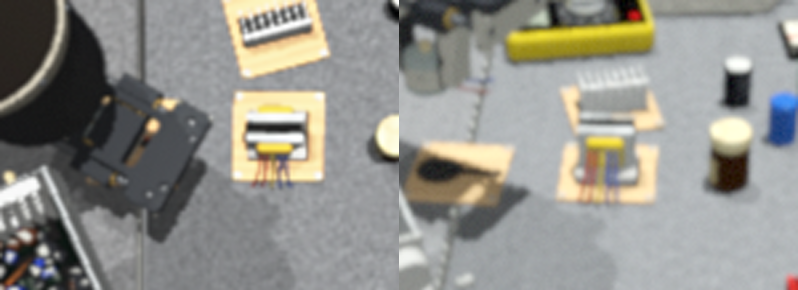

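Emit:
send_rows --deltas '[[[0, -0.0003, 0.03], 0], [[0, -0.0003, 0.06], 0], [[0, -0.0003, 0.085], 0], [[0, -0.0003, 0.1], 0], [[0, -0.0003, 0.1], 0]]'

```text
clock: 19.23
tool_pos: [0.5657, 0.0819, 0.0807]
orientation: [179.8, 0.2, -30.5]
force: [-0.2, -0.8, -1.1]
opening: 0.0359
gripper_force: 30.0
```

Emit:
send_rows --deltas '[[[0, 0, 0.002], 0], [[0, 0, 0.004], 0], [[0, 0, 0.005], 0], [[0, 0, 0.005], 0], [[0, 0, 0.005], 0]]'

```text
clock: 19.65
tool_pos: [0.5677, 0.0829, 0.08]
orientation: [-179.9, -0.0, -30.4]
force: [-0.3, -0.2, -0.9]
opening: 0.036
gripper_force: 30.0
```

```bash
python3 go.py .5672 .0826 .0793 -30.4
```

```text
from [0.5677 0.0829 0.08  ] -30.4 -> shares [-0.0003  0.0007  0.0009] turn 0.0 dist 0.001 deg -0.0 t 19.65
```

Emit:
send_rows --deltas '[[[0, 0, 0.001], 0], [[0, 0, 0.0015], 0], [[0, 0, 0.0015], 0], [[0, 0, 0.0015], 0], [[0, 0, 0.0015], 0]]'

```text
clock: 20.07
tool_pos: [0.5677, 0.083, 0.0793]
orientation: [-179.9, -0.1, -30.4]
force: [-2.3, 0.5, 7.5]
opening: 0.0366
gripper_force: 30.0
```

Emit:
send_rows --deltas '[[[0, 0, 0], 0], [[0, 0, 0], 0], [[0, 0, 0], 0], [[0, 0, 0], 0], [[0, 0, 0], 0]]' --gripper 0.65

```text
clock: 20.48
tool_pos: [0.5673, 0.0828, 0.078]
orientation: [180.0, 0.0, -30.4]
force: [0.5, -0.7, 0.5]
opening: 0.0563
gripper_force: 0.0
```

Emit:
send_rows --deltas '[[[0, 0, -0.03], 0], [[0, 0, -0.07], 0], [[0, 0, -0.12], 0], [[0, 0, -0.15], 0], [[0, 0, -0.15], 0]]'

```text
clock: 20.9
tool_pos: [0.57, 0.0837, 0.2042]
orientation: [-179.6, -0.4, -30.3]
force: [1.5, 1.2, -0.0]
opening: 0.0568
gripper_force: 0.0
```

```bash
python3 go.py .682 -.1675 .2 -120
```

```text
from [0.57   0.0837 0.2042] -30.33 -> shares [0.2793 0.2003 0.0052] turn 0.9964 dist 0.275 deg -89.7 t 20.9
```

Emit:
send_rows --deltas '[[[0.039, 0.028, 0], 0.076], [[0.078, 0.056, 0], 0.152], [[0.117, 0.084, 0], 0.228], [[0.156, 0.112, 0], 0.304], [[0.195, 0.14, 0], 0.38]]'

```text
clock: 21.32
tool_pos: [0.6457, -0.0943, 0.1979]
orientation: [180.0, 0.0, -64.9]
force: [1.2, 0.8, -0.3]
opening: 0.0572
gripper_force: 0.0
```

Emit:
send_rows --deltas '[[[0, 0, 0], 0.078], [[0, 0, 0], 0.156], [[0, 0, 0], 0.234], [[0, 0, 0], 0.312], [[0, 0, 0], 0.39]]'

```text
clock: 21.73
tool_pos: [0.6451, -0.093, 0.1975]
orientation: [180.0, -0.0, -100.1]
force: [-0.3, 0.1, -0.7]
opening: 0.0572
gripper_force: 0.0
```

```bash
python3 go.py .682 -.1675 .13 -120
```

```text
from [ 0.6451 -0.093   0.1975] -100.07 -> shares [ 0.0836 -0.0617  0.0844] turn 0.2215 dist 0.107 deg -19.9 t 21.7333
```

Emit:
send_rows --deltas '[[[0.028, -0.02, 0.02], 0.075], [[0.056, -0.04, 0.04], 0.15], [[0.0836, -0.0617, 0.06], 0.2215], [[0.0836, -0.0617, 0.0844], 0.2215], [[0.0836, -0.0617, 0.0844], 0.2215]]'

```text
clock: 22.15
tool_pos: [0.6805, -0.1681, 0.1253]
orientation: [179.6, -0.2, -119.8]
force: [-1.8, 0.4, -1.2]
opening: 0.0568
gripper_force: 0.0
```

Emit:
send_rows --deltas '[[[0, 0, 0], 0], [[0, 0, 0], 0], [[0, 0, 0], 0], [[0, 0, 0], 0], [[0, 0, 0], 0]]' --gripper 0.55

```text
clock: 22.57
tool_pos: [0.6831, -0.1663, 0.132]
orientation: [-179.9, 0.1, -119.6]
force: [0.3, 0.4, -0.7]
opening: 0.0484
gripper_force: 0.0
```

```bash
python3 go.py .682 -.1675 .075 -120;python3 - <<'E'
from fit import *
T=ctrl.snapshot("scene"); im=T["color"][130:250,240:420,::-1]
cv2.imwrite("pics/c.png",cv2.resize(im,None,fx=4.4,fy=4.4,interpolation=cv2.INTER_CUBIC))
E
```

```text
from [ 0.6831 -0.1663  0.132 ] -119.56 -> shares [0.0019 0.0005 0.0712] turn 0.0049 dist 0.057 deg -0.4 t 22.5667
```

View pics/c.png

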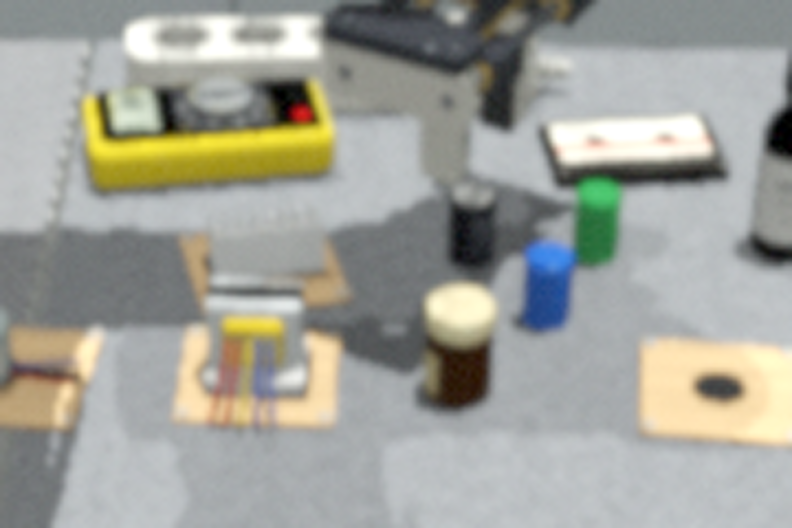

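Emit:
send_rows --deltas '[[[0.001, 0, 0.02], 0.005], [[0.0019, 0, 0.04], 0.005], [[0.0019, 0.0005, 0.06], 0.005], [[0.0019, 0.0005, 0.0712], 0.005], [[0.0019, 0.0005, 0.0712], 0.005]]'

```text
clock: 23.03
tool_pos: [0.6803, -0.1678, 0.0716]
orientation: [179.8, -0.1, -120.1]
force: [-1.3, -1.0, 0.4]
opening: 0.0479
gripper_force: 0.0
```

Emit:
send_rows --deltas '[[[0, 0, 0], 0], [[0, 0, 0], 0], [[0, 0, 0], 0], [[0, 0, 0], 0], [[0, 0, 0], 0]]' --gripper 0.1

```text
clock: 23.45
tool_pos: [0.682, -0.1681, 0.0746]
orientation: [-179.9, 0.0, -120.1]
force: [-0.8, 2.1, 2.8]
opening: 0.0243
gripper_force: 30.0
```

Emit:
send_rows --deltas '[[[0, 0, 0], 0], [[0, 0, 0], 0], [[0, 0, 0], 0], [[0, 0, 0], 0], [[0, 0, 0], 0]]'

```text
clock: 23.87
tool_pos: [0.682, -0.168, 0.0746]
orientation: [-179.9, 0.0, -120.1]
force: [-1.2, 0.4, 5.9]
opening: 0.0248
gripper_force: 30.0
```

```bash
python3 go.py .5605 -.286 .17 -120
```

```text
from [ 0.682  -0.168   0.0746] -120.06 -> shares [ 0.2037  0.0576 -0.1193] turn -0.0006 dist 0.194 deg 0.1 t 23.8667
```

Emit:
send_rows --deltas '[[[0, 0, -0.03], 0], [[0, 0, -0.07], 0], [[0, 0, -0.11], 0], [[0, 0, -0.119], 0], [[0, 0, -0.119], 0]]'

```text
clock: 24.28
tool_pos: [0.6832, -0.1683, 0.1728]
orientation: [-179.7, 0.2, -120.1]
force: [-0.5, 0.3, -0.6]
opening: 0.0244
gripper_force: 30.0
```

Emit:
send_rows --deltas '[[[0.05, 0.014, 0], 0.07], [[0.1, 0.028, 0], 0.14], [[0.15, 0.042, 0], 0.21], [[0.2037, 0.0576, 0], 0.28], [[0.2037, 0.0576, 0], 0.333]]'

```text
clock: 24.7
tool_pos: [0.5545, -0.289, 0.1678]
orientation: [179.8, -0.1, -150.6]
force: [-0.3, 0.9, -0.9]
opening: 0.0245
gripper_force: 30.0
```

Emit:
send_rows --deltas '[[[0, 0, 0], 0], [[0, 0, 0], 0], [[0, 0, 0], 0], [[0, 0, 0], 0], [[0, 0, 0], 0]]'

```text
clock: 25.12
tool_pos: [0.5608, -0.2852, 0.1684]
orientation: [180.0, -0.0, -149.9]
force: [-0.8, -0.2, -0.5]
opening: 0.0244
gripper_force: 30.0
```

```bash
python3 go.py .5605 -.286 .0805 -150
```

```text
from [ 0.5608 -0.2852  0.1684] -149.89 -> shares [ 0.0008 -0.0007  0.1099] turn 0.0012 dist 0.088 deg -0.1 t 25.1167
```

Emit:
send_rows --deltas '[[[0.0008, -0.0007, 0.035], 0], [[0.0008, -0.0007, 0.07], 0], [[0.0008, -0.0007, 0.095], 0], [[0.0008, -0.0007, 0.108], 0], [[0.0008, -0.0007, 0.108], 0]]'

```text
clock: 25.53
tool_pos: [0.5592, -0.2861, 0.0801]
orientation: [179.9, -0.2, -150.0]
force: [-1.0, 0.5, -0.8]
opening: 0.0244
gripper_force: 30.0
```

Emit:
send_rows --deltas '[[[0, 0, 0], 0], [[0, 0, 0.001], 0], [[0, 0, 0.002], 0], [[0, 0, 0.003], 0], [[0, 0, 0.003], 0]]'

```text
clock: 25.95
tool_pos: [0.56, -0.2869, 0.0807]
orientation: [-180.0, 0.1, -150.0]
force: [0.5, -0.1, -0.6]
opening: 0.0242
gripper_force: 30.0
```

```bash
python3 go.py .5605 -.286 .0786 -150
```

```text
from [ 0.56   -0.2869  0.0807] -150.04 -> shares [-0.0011  0.0006  0.0026] turn -0.0005 dist 0.002 deg 0.0 t 25.95
```

Emit:
send_rows --deltas '[[[0, 0, 0.001], 0], [[0, 0, 0.002], 0], [[0, 0, 0.003], 0], [[0, 0, 0.003], 0], [[0, 0, 0.003], 0]]'

```text
clock: 26.37
tool_pos: [0.5598, -0.2869, 0.0782]
orientation: [-180.0, 0.0, -150.0]
force: [-1.9, 1.0, 5.4]
opening: 0.0244
gripper_force: 30.0
```

Emit:
send_rows --deltas '[[[0, 0, 0], 0], [[0, 0, 0], 0], [[0, 0, 0], 0], [[0, 0, 0], 0], [[0, 0, 0], 0]]' --gripper 0.5

```text
clock: 26.78
tool_pos: [0.5597, -0.2868, 0.0774]
orientation: [180.0, -0.0, -150.0]
force: [-0.0, -0.7, -0.8]
opening: 0.0437
gripper_force: 0.0
```

Emit:
send_rows --deltas '[[[0, 0, -0.03], 0], [[0, 0, -0.07], 0], [[0, 0, -0.12], 0], [[0, 0, -0.17], 0], [[0, 0, -0.2], 0]]'

```text
clock: 27.2
tool_pos: [0.5607, -0.2873, 0.2422]
orientation: [-179.8, 0.2, -150.0]
force: [2.4, -0.5, -0.8]
opening: 0.0439
gripper_force: 0.0
```

Emit:
send_rows --deltas '[[[0, 0, -0.05], 0], [[0, 0, -0.1], 0], [[0, 0, -0.15], 0], [[0, 0, -0.2], 0], [[0, 0, -0.25], 0]]'

```text
clock: 27.62
tool_pos: [0.5591, -0.2867, 0.4398]
orientation: [-180.0, 0.0, -150.0]
force: [1.5, 0.0, 0.1]
opening: 0.044
gripper_force: 0.0
```

Emit:
send_rows --deltas '[[[0, 0, -0.05], 0], [[0, 0, -0.1], 0], [[0, 0, -0.15], 0], [[0, 0, -0.19], 0], [[0, 0, -0.19], 0]]'

```text
clock: 28.03
tool_pos: [0.5592, -0.2876, 0.5971]
orientation: [-179.5, 0.3, -150.1]
force: [-0.2, 0.4, 0.7]
opening: 0.044
gripper_force: 0.0
```

```bash
python3 go.py .36 -.452 .572 -158
```

```text
from [ 0.5592 -0.2876  0.5971] -150.09 -> shares [ 0.3183 -0.0539  0.0313] turn 0.0879 dist 0.26 deg -7.9 t 28.0333
```

Emit:
send_rows --deltas '[[[0.04, -0.007, 0], 0], [[0.08, -0.014, 0], 0], [[0.12, -0.02, 0], 0], [[0.16, -0.027, 0], 0], [[0.2, -0.034, 0], 0]]'

```text
clock: 28.45
tool_pos: [0.4334, -0.3909, 0.5895]
orientation: [180.0, 0.0, -150.0]
force: [0.0, -0.3, 0.9]
opening: 0.0437
gripper_force: 0.0
```

Emit:
send_rows --deltas '[[[0.04, 0.05, 0], 0], [[0.06, 0.07, 0], 0], [[0.08, -0.01, 0], 0], [[0.1, -0.04, 0], 0], [[0.12, -0.08, 0], 0]]'

```text
clock: 28.87
tool_pos: [0.3816, -0.4888, 0.592]
orientation: [-179.8, 0.1, -149.9]
force: [0.9, 0.5, 0.1]
opening: 0.0436
gripper_force: 0.0
```

Run:
```python
from fit import *
T=ctrl.snapshot("top"); im=T["color"][100:260,210:440,::-1]
cv2.imwrite("pics/f.png",cv2.resize(im,None,fx=3.45,fy=3.45,interpolation=cv2.INTER_CUBIC))
C=T["color"].astype(int)
for n,h,p,yaws in [("heatsink_centre",[box(.026,.06,.004,.034)],(.6663,-.0553),[5,15,25]),
  ("transformer_centre",[box(.042,.05,.004,.014),box(.024,.048,.004,.054)],(.568,-.057),[-10,0,10]),
  ("motor_centre",[cyl(.037,.004,.034)],(.5672,.0826),[0]),
  ("capacitor_centre",[cyl(.025,.004,.044)],(.5605,-.286),[0])]:
    u=proj(T,[*p,.02])[0]
    for c in ctrl.cut_out(T,n):
        if np.linalg.norm(np.array(c["xy"])*[640,400]-u)<14:
            m=np.zeros((400,640),np.float32); pts=np.argwhere(c["pixels"])[:,::-1].astype(np.int32)
            if n[0]=="h": cv2.fillConvexPoly(m,cv2.convexHull(pts),1.)
            else: m=c["pixels"].astype(np.float32)
            print(n,p,fit([(T,m)],h,p,yaws)); break
print(ctrl.get_obs()["tool_pos"])
```

```text
heatsink_centre (0.6663, -0.0553) (np.float64(0.6649), np.float64(-0.0573), np.float64(14.8), np.float64(0.265))
transformer_centre (0.568, -0.057) (np.float64(0.5707), np.float64(-0.0565), np.float64(4.3), np.float64(0.17))
motor_centre (0.5672, 0.0826) (np.float64(0.5679), np.float64(0.0826), np.float64(5.2), np.float64(0.094))
[ 0.38320112 -0.48930303  0.58876772]
```

View pics/f.png

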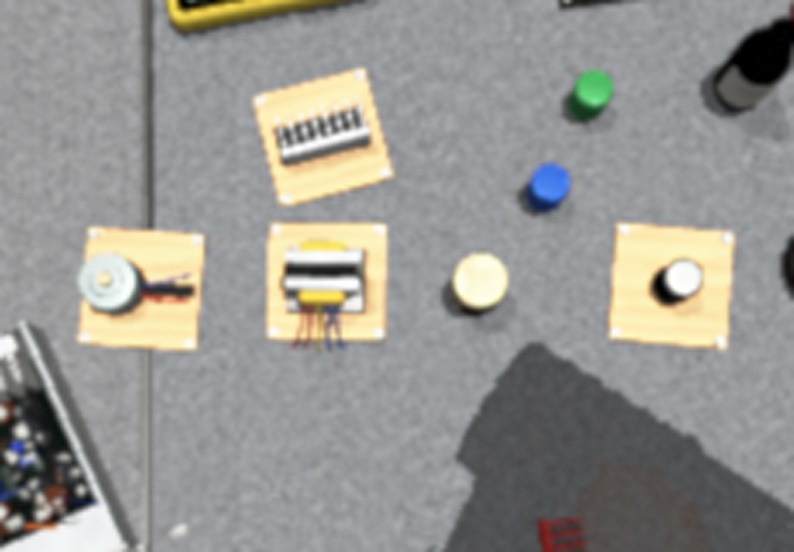

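```bash
python3 -c "
from plant import ctrl
print(ctrl.close_job())"
```

```text
the job is handed in; nothing more can be done
None
```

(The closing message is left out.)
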